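# Swing the bench magnifier over the forceps and clamp it

### The arm

A 7-joint arm with a two-finger parallel gripper is mounted at the origin on a cart in front of the work surface, level with it; the furniture and walls round the work are solid. World frame = base frame: x ahead of the robot, y to its left, z up, the work surface at z = 0. Lengths are in m, angles in rad, forces in N, time in s.
With the tool pointing down it reaches from about 0.35 to 0.9 m from the base axis. Payload 7.2 kg.
Tool frame: the origin (TCP) lies midway between the tips of the shut fingers; the grasp point (between the pads) lies 19 mm behind it; z points along the fingers, y is the direction in which the jaws open and shut (so a half turn about z gives the same grasp; the last joint's range is limited). The gripper opens to 85 mm and grips with 20 to 120 N. Pads are 22 mm wide; open, the fingers measure 114 mm over their backs; the gripper's body (76 mm by 85 mm) begins 54 mm behind the grasp point. The pads swing forward as they close: fully open they stand 13 mm farther back than shut.
Start: joints at [1.231, 0.411, -0.013, 1.596, 0.006, 1.134, -0.082], TCP at [0.168, -0.602, 0.2] pointing down, gripper open.
Joint ranges: [-2.95, 2.95], [-0.29, 1.99], [-1.47, 1.44], [0.14, 2.54], [-1.03, 4.17], [0.13, 1.85], [-2.86, 2.86]. Speed limits (rad/s): [2.39, 2.39, 3.01, 3.01, 3.14, 3.14, 3.14].

### API

Orientations are given as a unit quaternion [w, x, y, z].
In Python, from plant import manip gives the robot as it stands. The module is installed in compiled form; this text tells all that it offers.
- The arm moves only by the shell command python3 -m jog 'ROWS'. ROWS is a JSON object of lists of equal length, an entry for each row: "delta_pos": the shift along the tool's x, y, z in mm, a list of three; "dr": the turn, a rotation vector about the tool's x, y, z in rad, a list of three; "claw": the gripper command: -1 is fully open, 1 is shut, values between are in proportion. A call has 1 to 5 rows; each row is the pose to reach, as a shift and turn from the pose measured when the call began, along the tool's axes at that moment; what a row does not reach only later rows make up. A row lasts 1/8 s, in which the tool goes at most 62.5 mm and 10.7 degrees, less where a joint would pass 70% of its speed; a pose out of reach is approached as far as the arm can. A call with a gripper value outside its range is refused whole. The fingers move at their own pace and stop on an object; the grip force is fixed at half the most. Time passes only in rows, so rows that repeat a pose let the fingers close. It gives the time, the measured TCP pose, the force and the opening at its end, in the units of the state.
- manip.observe(): the state, without advancing time (a new reading comes with each control period).
- manip.camera(name): name is "scene" or "side" or "wrist"; returns (picture, depth): 420x560x3 uint8, red, green, blue; 420x560 float32, m along the optical axis (not along the pixel's ray), 0 where there is no reading.
- manip.camera_params(name): a dict with "fov_y" (degrees; the focal length in pixels is half the picture's height over the tangent of half this angle, whatever the lens; pixels are square), "cx", "cy" (the principal point, pixels), "D" ([k1, k2, p1, p2, k3] as OpenCV has them; the pictures are not rectified), "R" (3x3) and "t" (3): a world point X has camera coordinates R X + t. Camera axes: x right, y down, z forward; pixel columns grow to the right and rows downward; lengths in m; the calibration is good to about 2 mm. A picture is of the moment at which its call begins: read the wrist's pose just before it. camera_params takes no time and is no camera call; for the wrist camera it gives the pose at the moment of the call.
- manip.sign_off(): hands the job in, once; it reports no verdict.
The state is a dict: "clock": time; "joint_pos": joint angles; "joint_vel": joint speeds; "joint_efforts": joint torques, N m; "eef_pos": TCP position; "tool_rot": TCP orientation; "force": force on the tool from outside, world axes, zero at the start; "ft_torque": the same for the moment, N m; "width": finger opening in m.
Only numpy, scipy, OpenCV 4.12 (cv2) and the standard library are available. Lean on these libraries where they do the work, as an engineer would, in place of code of your own. Each camera call takes 0.05 s, during which the arm holds its last target. There are 200 camera calls.

### The job

Forceps are to be inspected: push the magnifier's arm sideways with a fingertip until the lens stands centred above the hinge of the forceps. Then leave the arm there and push the clamp lever on top of the post round clockwise (seen from above) to its stop. Only push from one side at a time and not hard, never pinch the arm or the lever, and leave the forceps and the other loose things where they lie.

Things in the scene. Friction and masses are not known exactly. Their poses are not given: they have to be found in the camera images.
- stand: bench magnifier, fixed to the bench, its yaw varies: grey round base 110 mm across and 24 mm high, steel post in its middle, swinging lens arm and clamp lever on the post, 192 mm high in all. Origin: centre of the base's underside, on the post's axis; x axis: away from the middle of the lens arm's swing (the arm at joint value 0 points along -x), z up. Above the left part of the bench a lamp frame hangs, about half a metre up: keep a raised arm clear of it
- post_axis (a point): point on the post's vertical axis at the height of the lens arm (138 mm above the bench); both the arm and the lever turn about this axis
- lens_arm (a joint): angle of the lens arm about the post, rad: 0 when it points along the stand's -x axis, growing anticlockwise seen from above; stops at -1.8 and 1.8. Friction holds it wherever it is left (about 0.1 N m, 1 to 2 N at the middle of the rods)
- lens_centre (a point): centre of the lens, 165 mm from the post's axis, 138 mm above the bench: clear glass filling a black ring, 96 mm across, 10 mm thick
- rods_mid (a point): point on the arm's centre line 80 mm from the post's axis, 138 mm above the bench, where the arm may be pushed. The arm is two parallel steel rods, each 8 mm thick, 16 mm between their axes (24 mm over both), running from the hub (18 mm radius) to 110 mm from the axis, where the lens mount begins; touching both rods at once counts as pinching
- clamp_lever (a joint): angle of the clamp lever, rad: 0 loose, growing clockwise seen from above, 1.2 at its stop (clamped tight). At 0 the lever points 0.45 rad anticlockwise of the stand's +x axis, at 1.2 it points 0.75 rad clockwise of it. It starts at 0 to 0.2; friction holds it where it is left (about 0.08 N m); turning it does not move the arm
- lever_tip (a point): near the lever's free end, 83 mm from the post's axis, 178 mm above the bench. The lever is one straight flat black bar, 12 mm wide and 10 mm high, level, from a hub of 15 mm radius to 85 mm from the axis. It sits 30 mm higher than the rods and on the side of the post away from the lens's swing. Push it on its anticlockwise side; touching both of its long sides at once counts as pinching
- forceps: thin steel forceps with two finger rings, 154 x 64 x 6 mm, lying flat and loose on a 4 mm thick cork mat beside the post (to the left or the right of it); origin: middle of its underside, x axis from the rings to the tips
- forceps_hinge (a point): hinge (box joint) of the forceps, 19 mm from its middle towards the tips, about 7 mm above the bench; roughly 165 mm from the post's axis, so that the lens passes over it
- pliers: pliers with sleeved grips, 128 x 52 x 12 mm, loose on a like cork mat on the other side of the post; not to be inspected, leave it alone; origin: middle of its underside
- loupe: black eye loupe, 35 mm across, 36 mm high, standing loose before the magnifier; leave it alone; origin: centre of its underside
- matchbox: matchbox, 36 x 55 x 15 mm, lying loose before the magnifier; leave it alone; origin: centre of its underside

How it is judged:
By the outcome, as a careful person would: the job done as asked, in the order asked, and still so for the second after the job is handed in, with the robot touching nothing.
It also fails if it takes over 64 s, if anything falls off the work surface, if the arm or the gripper's body presses on something with over 40 N, if the wrist force passes 120 N, or if a joint passes its speed limit or range.

## Working session

There is one attempt and no reset: what is moved stays moved. The work goes in short steps, Python scripts to look and compute and a shell command to move; the robot and the scene stay as the last step left them, time stands still between calls to the robot, and variables do not carry over. Pictures are saved under pics/ and viewed, about 8 in all and at most 12, crops included, and the job is handed in when it is done.

```bash
mkdir -p pics
cat > h.py <<'E'
import numpy as np, cv2
from plant import manip
from scipy.spatial.transform import Rotation as Rn
def K(p):
    f=210/np.tan(np.radians(p["fov_y"])/2)
    return np.array([[f,0,p["cx"]],[0,f,p["cy"]],[0,0,1.]])
def ray(p,uv):
    n=cv2.undistortPoints(np.array(uv,float).reshape(-1,1,2),K(p),np.array(p["D"],float))[:,0]
    R=np.array(p["R"]);t=np.array(p["t"])
    return -R.T@t, np.c_[n,np.ones(len(n))]@R
def atz(p,uv,z):
    c,d=ray(p,uv); return c+d*((z-c[2])/d[:,2])[:,None]
def atd(p,uv,depth):
    c,d=ray(p,uv); return c+d*np.array(depth)[:,None]
def cloud(p,dep):
    v,u=np.mgrid[0:420,0:560]
    P=atd(p,np.c_[u.ravel(),v.ravel()],dep.ravel()); P[dep.ravel()==0]=np.nan
    return P.reshape(420,560,3)
def proj(p,X):
    r=cv2.Rodrigues(np.array(p["R"],float))[0]
    return cv2.projectPoints(np.array(X,float).reshape(-1,1,3),r,np.array(p["t"],float),K(p),np.array(p["D"],float))[0][:,0]
E
python3 - <<'E'
from h import *
for n in("scene","side"):
    p=manip.camera_params(n); im,d=manip.camera(n)
    np.savez("d_"+n,im=im,d=d); cv2.imwrite(f"pics/{n}0.png",cv2.resize(im[:,:,::-1],(800,600),interpolation=cv2.INTER_CUBIC))
    c,r=ray(p,[[280,210]]); print(n,c,r,p["fov_y"],p["D"])
print(manip.observe())
E
```

```text
scene [0.22993798 0.47022792 0.73911216] [[ 0.39532247 -0.56035033 -0.72808505]] 52.482793901744735 [-0.01066917  0.          0.          0.          0.        ]
side [ 0.10097998 -0.49774303  0.65504259] [[ 0.52037139  0.58770148 -0.61956931]] 53.40613877336435 [-0.11093961  0.          0.          0.          0.        ]
{'clock': 0.1, 'joint_pos': array([ 1.2308492 ,  0.41183407, -0.01272057,  1.59696282,  0.00561665,
        1.13429359, -0.08221329]), 'joint_vel': array([-0.00131201, -0.0016496 , -0.00017894, -0.00234072, -0.00067524,
        0.0001142 ,  0.00061682]), 'joint_efforts': array([ 2.16588684e-03, -6.01828480e+01,  6.83869533e-01, -3.00091231e+01,
        1.39559919e-02,  6.44755768e-03,  7.59189788e-06]), 'eef_pos': array([ 0.16758696, -0.60160184,  0.19902732]), 'tool_rot': array([-7.14295951e-04,  9.90781366e-01,  1.35468630e-01, -1.55601564e-04]), 'force': array([-0.44570692, -0.32043097,  0.32501339]), 'ft_torque': array([-0.00073008,  0.01427573,  0.03340766]), 'width': 0.08534444098921644}
```

View pics/scene0.png

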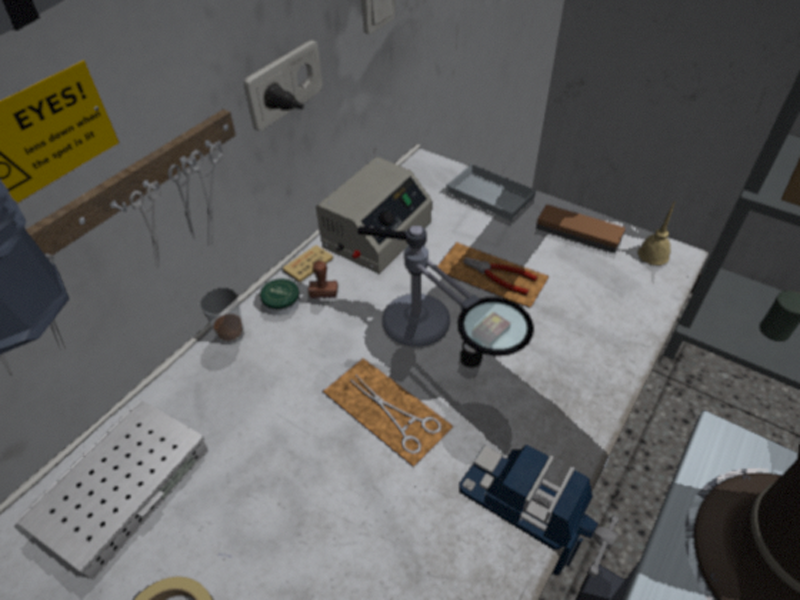

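View pics/side0.png

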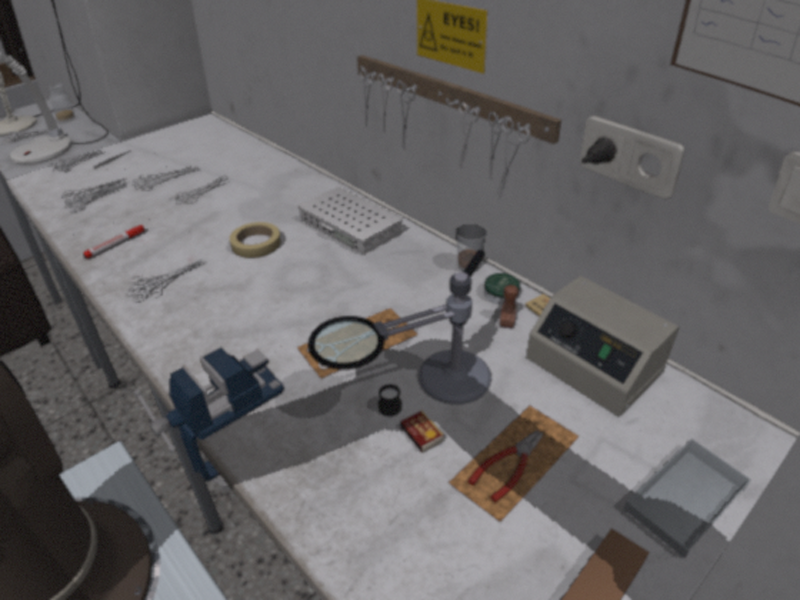

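The scene picture shows the post at about (416,310), the lens at (495,326), the lever tip at (363,230), and the forceps with its hinge near (385,403). The pliers are on the far mat.

Run:
```python
from h import *
S=np.load("d_scene.npz");T=np.load("d_side.npz")
a=cv2.resize(S["im"][240:335,220:325,::-1],None,fx=5,fy=5,interpolation=cv2.INTER_CUBIC)
cv2.imwrite("pics/crop1.png",a)
s=.7
for n,D,pts in(("scene",S,dict(hinge=(385,403,.007),tip=(363,230,.178),lens=(495,326,.138),base=(416,316,.024),loupe=(471,352,.036),ringA=(432,425,.007),ringB=(411,443,.007),ftip=(357,379,.007),posttop=(416,235,.19))),
 ("side",T,dict(lens=(346,342,.138),base=(455,374,.024),tip=(476,262,.178),match=(423,430,.015),posttop=(460,280,.192)))):
    p=manip.camera_params(n)
    for k,(u,v,z) in pts.items(): print(n,k,atz(p,[[u*s,v*s]],z)[0].round(3))
    C=cloud(p,D["d"])
    # base disc top, lever, arm slices
    for nm,lo,hi in(("base",.02,.028),("lever",.172,.186),("arm",.130,.146)):
        P=C.reshape(-1,3); m=(P[:,2]>lo)&(P[:,2]<hi)&(np.hypot(P[:,0]-.62,P[:,1]+.1)<.35)
        Q=P[m]; print(n,nm,len(Q),np.round(np.nanpercentile(Q[:,:2],[2,50,98],axis=0),3).tolist() if len(Q) else "")
```

```text
scene hinge [0.532 0.086 0.007]
scene tip [ 0.655 -0.046  0.178]
scene lens [ 0.427 -0.021  0.138]
scene base [ 0.578 -0.065  0.024]
scene loupe [ 0.466 -0.041  0.036]
scene ringA [0.457 0.08  0.007]
scene ringB [0.466 0.12  0.007]
scene ftip [0.591 0.074 0.007]
scene posttop [ 0.578 -0.066  0.19 ]
scene base 1444 [[0.355, -0.425], [0.756, -0.051], [0.864, 0.132]]
scene lever 1201 [[0.572, -0.334], [0.861, -0.058], [0.864, 0.141]]
scene arm 3139 [[0.385, -0.305], [0.461, -0.031], [0.864, 0.13]]
side lens [ 0.426 -0.024  0.138]
side base [ 0.572 -0.085  0.024]
side tip [ 0.637 -0.055  0.178]
side match [ 0.469 -0.124  0.015]
side posttop [ 0.575 -0.081  0.192]
side base 2107 [[0.353, -0.43], [0.569, -0.354], [0.862, 0.1]]
side lever 1378 [[0.571, -0.346], [0.859, -0.101], [0.863, 0.141]]
side arm 3357 [[0.382, -0.335], [0.481, -0.046], [0.863, 0.106]]
```

View pics/crop1.png

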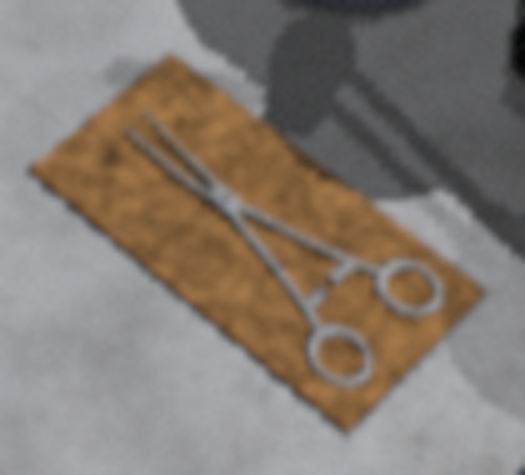

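The crop shows the hinge at about (226,200), which is pixel (265.1,279.6) in the full picture. Next I fit the post, lens and lever from the depth.

Run:
```python
from h import *
from scipy.optimize import least_squares
P=[]
p=manip.camera_params("scene")
H=atz(p,[[265.1,279.6]],.007)[0]; print("hinge",H, "tips",atz(p,[[220+140/5,240+122/5]],.007)[0])
fc=lambda Q,r,c:least_squares(lambda x:np.hypot(*(Q-x).T)-r,c,loss="soft_l1",f_scale=.002).x
for n in("scene","side"):
    D=np.load(f"d_{n}.npz");p=manip.camera_params(n);C=cloud(p,D["d"]).reshape(-1,3)
    def sl(lo,hi,c,r): 
        m=(C[:,2]>lo)&(C[:,2]<hi)&(np.hypot(C[:,0]-c[0],C[:,1]-c[1])<r); return C[m]
    b=sl(.020,.027,(.577,-.07),.075)[:,:2]; w=sl(.004,.019,(.577,-.07),.075)[:,:2]
    post=sl(.04,.11,(.577,-.07),.04)[:,:2]
    print(n,"base n",len(b),(b.min(0)+b.max(0))/2,np.ptp(b,axis=0),"side",len(w),fc(w,.055,(.577,-.07)) if len(w)>10 else "", "post",len(post),np.median(post,axis=0))
    L=sl(.125,.150,(.427,-.022),.065); 
    q=(L[:,:2].min(0)+L[:,:2].max(0))/2
    e=cv2.minEnclosingCircle(L[:,:2].astype(np.float32)); print(" lens",len(L),q,np.ptp(L[:,:2],axis=0),e)
    V=sl(.170,.188,(.62,-.06),.075); print(" lever",len(V)); 
    if len(V)>5:
        k=V[np.hypot(V[:,0]-.577,V[:,1]+.07)>.025]; m,_,vt=np.linalg.svd(k[:,:2]-k[:,:2].mean(0));print("  mean",k.mean(0),"dir",vt[0],"ext",k[:,:2].min(0),k[:,:2].max(0))
    A=sl(.125,.147,(.52,-.05),.045);print(" rods",len(A),A[:,:2].mean(0) if len(A) else "")
```

```text
hinge [0.54338537 0.08607238 0.007     ] tips [0.59589171 0.07457393 0.007     ]
scene base n 98 [ 0.58432721 -0.07223106] [0.03487067 0.03241795] side 1166 [ 0.59098477 -0.0840988 ] post 153 [ 0.58112579 -0.06962662]
 lens 1832 [ 0.43452577 -0.02279432] [0.11229863 0.09922575] ((0.43458831310272217, -0.02462805062532425), 0.056788504123687744)
 lever 372
  mean [ 0.63103675 -0.05318963  0.181038  ] dir [-0.92579741 -0.37802005] ext [ 0.60124852 -0.0731555 ] [ 0.66265739 -0.03857319]
 rods 306 [ 0.51806009 -0.05088678]
side base n 106 [ 0.58183552 -0.07616457] [0.0325858  0.03357504] side 1292 [ 0.59183126 -0.06720724] post 191 [ 0.57775973 -0.07954339]
 lens 1713 [ 0.43321435 -0.02401384] [0.1144199  0.09882015] ((0.4334210753440857, -0.025430740788578987), 0.057768791913986206)
 lever 287
  mean [ 0.63129331 -0.05695053  0.18206912] dir [-0.92857691 -0.37114003] ext [ 0.60155844 -0.07136469] [ 0.66192272 -0.04155583]
 rods 361 [ 0.51757738 -0.05496738]
```

```bash
cat >> h.py <<'E'
def plan(x,y,z,yaw,show=True):
    "tool-frame shift (mm) and turn to a tool-down pose with tool x at yaw (deg)"
    s=manip.observe();q=s["tool_rot"];R=Rn.from_quat([q[1],q[2],q[3],q[0]])
    a=np.radians(yaw);G=Rn.from_matrix(np.array([[np.cos(a),np.sin(a),0],[np.sin(a),-np.cos(a),0],[0,0,-1]]))
    d=R.inv().apply(np.array([x,y,z])-s["eef_pos"])*1000; r=(R.inv()*G).as_rotvec()
    if show: print("delta",d.round(1),"dr",r.round(3))
    return d,r
E
python3 -m jog '{"delta_pos":[[40,-36,0],[86,-77,0],[132,-118,0],[178,-160,0],[226,-202,0]],"dr":[[0,0,-0.1],[0,0,-0.2],[0,0,-0.3],[0,0,-0.4],[0,0,-0.49]],"claw":[1,1,1,1,1]}'
python3 -c "
from h import *
plan(.495,-.095,.2,72);print(manip.observe()['joint_pos'].round(2))"
```

```text
clock: 0.72
eef_pos: [0.331, -0.3455, 0.1992]
tool_rot: [-0.001, 0.928, 0.373, -0.0]
force: [0.9, -1.0, -0.6]
width: 0.0005
delta [291.8 -67.2  -0.5] dr [-0.001 -0.001 -0.492]
[ 0.93  0.18 -0.25  1.93  0.05  1.05 -0.15]
```

```bash
python3 -m jog '{"delta_pos":[[58,-13,0],[116,-27,0],[175,-40,0],[233,-54,0],[292,-67,0]],"dr":[[0,0,-0.1],[0,0,-0.2],[0,0,-0.3],[0,0,-0.4],[0,0,-0.49]],"claw":[1,1,1,1,1]}'
python3 - <<'E'
from h import *
plan(.495,-.095,.128,72);print(manip.observe()['joint_pos'].round(2))
p=manip.camera_params("side"); im,d=manip.camera("side"); cv2.imwrite("pics/side1.png",cv2.resize(im[150:330,150:390,::-1],(800,600),interpolation=cv2.INTER_CUBIC))
E
```

```text
clock: 1.35
eef_pos: [0.4959, -0.0935, 0.1994]
tool_rot: [-0.001, 0.809, 0.588, 0.0]
force: [0.5, -0.7, 0.2]
width: 0.0
delta [-1.7 -0.3 71.4] dr [-0.001 -0.001  0.001]
[ 0.53  0.25 -0.52  1.86  0.14  1.07 -0.36]
```

View pics/side1.png

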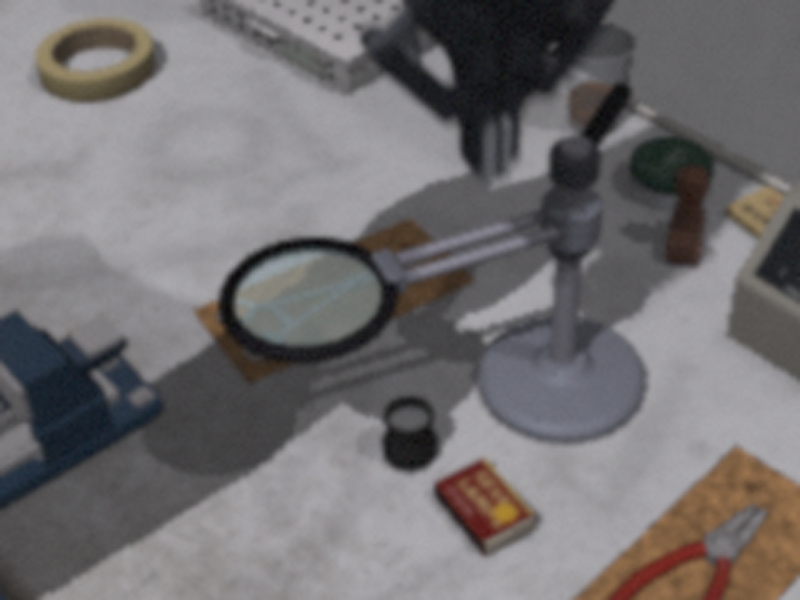

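The crop shows the shut fingertips at (490,165), narrow, but with wide knuckles above. I'll push at 88 mm radius so the knuckles stay clear of the hub. Everything else lies undisturbed.

```bash
python3 -m jog '{"delta_pos":[[5,-5,14],[8,-10,35],[8,-10,55],[8,-10,69],[8,-10,69]],"dr":[[0,0,0],[0,0,0],[0,0,0],[0,0,0],[0,0,0]],"claw":[1,1,1,1,1]}'
cat >> h.py <<'E'
POST=np.array([.584,-.075])
def armpose(deg,off=.023,r=.088):
    a=np.radians(deg);u=np.array([np.cos(a),np.sin(a)]);t=np.array([u[1],-u[0]])
    return POST+r*u-off*t
E
python3 - <<'E'
from h import *
print(manip.observe()['joint_pos'].round(2))
for th,off in((161.7,.033),(161.7,.026),(160,.023),(156,.023),(152,.023),(148,.023),(144,.023)):
    print(th,end=" ");plan(*armpose(th,off),.130,th-90)
E
```

```text
clock: 2.02
eef_pos: [0.4917, -0.0744, 0.1297]
tool_rot: [-0.002, 0.805, 0.593, 0.002]
force: [0.9, -0.3, -0.2]
width: -0.0
[ 0.49  0.32 -0.52  1.95  0.19  0.91 -0.43]
161.7 delta [-4.6 -0.3 -0.3] dr [-0.001 -0.006  0.017]
161.7 delta [ 2.4 -0.1 -0.3] dr [-0.001 -0.006  0.017]
160 delta [ 8.  -0.7 -0.2] dr [-0.001 -0.006  0.047]
156 delta [14.3 -1.8 -0.2] dr [-0.002 -0.006  0.117]
152 delta [20.6 -2.4 -0.2] dr [-0.002 -0.006  0.187]
148 delta [26.9 -2.7 -0.1] dr [-0.002 -0.006  0.256]
144 delta [33.3 -2.4 -0.1] dr [-0.002 -0.006  0.326]
```

```bash
python3 -m jog '{"delta_pos":[[2,0,0],[8,-1,0],[14,-2,0],[20.5,-2.4,0],[27,-2.7,0]],"dr":[[0,-0.004,0.017],[0,-0.004,0.047],[0,-0.004,0.117],[0,-0.004,0.187],[0,-0.004,0.256]],"claw":[1,1,1,1,1]}'
cat > lens.py <<'E'
from h import *
import sys
out=[]
for n in("scene","side"):
    p=manip.camera_params(n);im,d=manip.camera(n);np.savez("d_"+n,im=im,d=d)
    # black ring: dark pixels whose depth lies near z=.138
    C=cloud(p,d);m=(abs(C[...,2]-.138)<.02)&(im.max(2)<60)
    m&=abs(np.hypot(C[...,0]-POST[0],C[...,1]-POST[1])-.165)<.06
    lo,hi=map(float,sys.argv[1:3]);ang=np.degrees(np.arctan2(C[...,1]-POST[1],C[...,0]-POST[0]))%360
    m&=(ang>lo)&(ang<hi)
    v,u=np.nonzero(m)
    P=atz(p,np.c_[u,v],.138)[:,:2]
    from scipy.optimize import least_squares
    c=least_squares(lambda x:np.hypot(*(P-x[:2]).T)-x[2],[*np.median(P,axis=0),.045],loss="soft_l1",f_scale=.002).x
    w=c[:2]-POST;print(n,len(P),"centre",c.round(4),"rad",np.hypot(*w).round(4),"ang",np.degrees(np.arctan2(w[1],w[0])).round(2))
E
python3 lens.py 110 210
python3 - <<'E'
from h import *
for th in (144,139,134,129,124):
    print(th,end=" ");plan(*armpose(th),.130,th-90)
E
```

```text
clock: 2.65
eef_pos: [0.4977, -0.0476, 0.1307]
tool_rot: [-0.001, 0.875, 0.484, 0.001]
force: [0.8, 0.5, 0.8]
width: -0.0
scene 429 centre [ 0.4278 -0.0231  0.0454] rad 0.1646 ang 161.61
side 496 centre [ 0.4265 -0.0223  0.0457] rad 0.1661 ang 161.51
144 delta [ 5.1 -1.5  0.7] dr [-0.001 -0.002  0.07 ]
139 delta [13.  -2.6  0.7] dr [-0.001 -0.002  0.157]
134 delta [20.9 -3.   0.7] dr [-0.001 -0.002  0.244]
129 delta [28.8 -2.8  0.7] dr [-0.001 -0.002  0.332]
124 delta [36.7 -1.8  0.8] dr [-0.002 -0.002  0.419]
```

The lens fits agree (161.5°), but the arm has not moved although the finger should be against it. I need a look.

Run:
```python
from h import *
T=[]
for n,(r0,c0) in(("side",(165,200)),("scene",(120,230))):
    im=np.load(f"d_{n}.npz")["im"]; p=manip.camera_params(n)
    b=cv2.resize(im[r0:r0+150,c0:c0+100,::-1],(400,600),interpolation=cv2.INTER_CUBIC)
    X=np.r_[[manip.observe()["eef_pos"]],[[*(POST+.088*np.array([np.cos(2.82),np.sin(2.82)])),.138]],[[*POST,.138]]]
    for k,(u,v) in enumerate(proj(p,X)): 
        cv2.circle(b,(int((u-c0+.5)*4),int((v-r0+.5)*4)),4,[(0,0,255),(0,255,0),(255,0,0)][k],1)
    T.append(b)
cv2.imwrite("pics/chk.png",np.hstack(T))
```

```text
(no output)
```

View pics/chk.png

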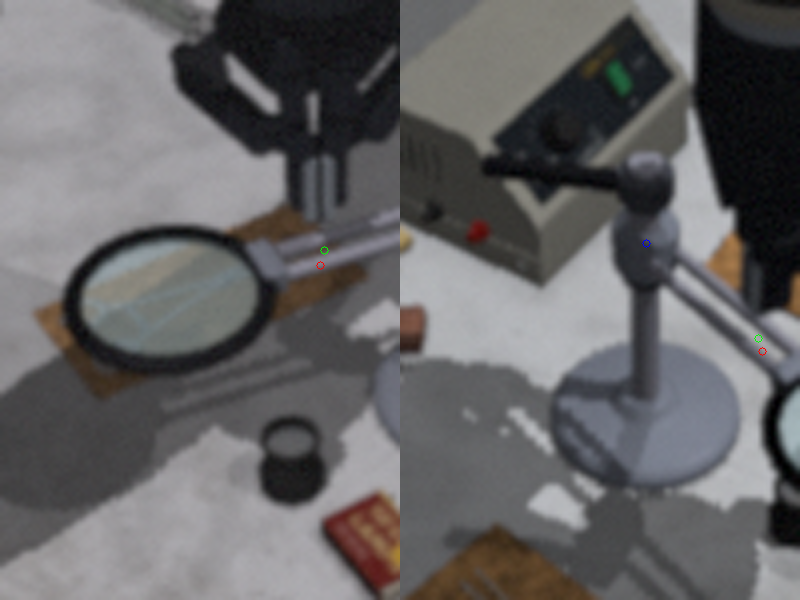

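The fingertips appear at about (325,218) on the left and (765,305) on the right. That is some 20 mm above the reported TCP (red), so they are over the rods. I'll measure it in the depth.

Run:
```python
from h import *
e=manip.observe()["eef_pos"];print(e,manip.observe()["joint_pos"].round(3))
for n in("scene","side"):
    D=np.load(f"d_{n}.npz");p=manip.camera_params(n);C=cloud(p,D["d"]).reshape(-1,3)
    m=(np.hypot(C[:,0]-e[0],C[:,1]-e[1])<.03)&(C[:,2]>.10)
    Q=C[m];print(n,len(Q))
    for z in np.arange(.12,.22,.008):
        q=Q[(Q[:,2]>=z)&(Q[:,2]<z+.008)]
        if len(q): print(z.round(3),len(q),q[:,:2].min(0).round(3),q[:,:2].max(0).round(3))
```

```text
[ 0.49779786 -0.04701269  0.1306684 ] [ 0.395  0.318 -0.478  1.949  0.179  0.916 -0.731]
scene 910
0.128 3 [ 0.49  -0.054] [ 0.505 -0.032]
0.136 172 [ 0.469 -0.062] [ 0.527 -0.024]
0.144 39 [ 0.468 -0.05 ] [ 0.482 -0.027]
0.16 10 [ 0.492 -0.048] [ 0.508 -0.034]
0.168 35 [ 0.485 -0.046] [ 0.511 -0.034]
0.176 40 [ 0.485 -0.046] [ 0.51  -0.034]
0.184 36 [ 0.485 -0.047] [ 0.509 -0.033]
0.192 22 [ 0.491 -0.041] [ 0.509 -0.035]
0.2 23 [ 0.492 -0.057] [ 0.517 -0.03 ]
0.208 70 [ 0.472 -0.052] [ 0.527 -0.022]
0.216 36 [ 0.481 -0.051] [ 0.527 -0.023]
side 1710
0.128 15 [ 0.47  -0.058] [ 0.519 -0.04 ]
0.136 218 [ 0.468 -0.067] [ 0.528 -0.026]
0.144 30 [ 0.469 -0.05 ] [ 0.507 -0.029]
0.16 12 [ 0.487 -0.057] [ 0.499 -0.048]
0.168 45 [ 0.483 -0.059] [ 0.505 -0.044]
0.176 54 [ 0.483 -0.059] [ 0.506 -0.034]
0.184 52 [ 0.483 -0.06 ] [ 0.506 -0.036]
0.192 57 [ 0.483 -0.059] [ 0.505 -0.037]
0.2 60 [ 0.472 -0.063] [ 0.511 -0.041]
0.208 126 [ 0.469 -0.072] [ 0.515 -0.024]
0.216 154 [ 0.469 -0.072] [ 0.527 -0.022]
```

The depth puts the real fingertips at z ≈ 0.163, about 32 mm above the reported TCP, while xy agrees. I'll back off, then go down by that much and verify.

```bash
python3 -c "
from h import *
plan(*armpose(161.6,.045),.130,71.6);plan(*armpose(161.6,.045),.099,71.6)"
```

```text
delta [-42.5  13.    0.6] dr [-0.001 -0.002 -0.237]
delta [-42.6  13.   31.6] dr [-0.001 -0.002 -0.237]
```

```bash
python3 -m jog '{"delta_pos":[[-20,6,0],[-42.5,13,0],[-42.5,13,2],[-42.5,13,18],[-42.5,13,31]],"dr":[[0,0,-0.12],[0,0,-0.237],[0,0,-0.237],[0,0,-0.237],[0,0,-0.237]],"claw":[1,1,1,1,1]}'
python3 lens.py 110 210
cat > tip.py <<'E'
from h import *
e=manip.observe()["eef_pos"];print(e)
for n in("scene","side"):
    D=np.load(f"d_{n}.npz");p=manip.camera_params(n);C=cloud(p,D["d"]).reshape(-1,3)
    m=(np.hypot(C[:,0]-e[0],C[:,1]-e[1])<.022)&(C[:,2]>.08)
    Q=C[m]
    for z in np.arange(.10,.20,.01):
        q=Q[(Q[:,2]>=z)&(Q[:,2]<z+.01)]
        if len(q): print(n,z.round(3),len(q),q[:,:2].min(0).round(3),q[:,:2].max(0).round(3))
E
python3 tip.py
python3 - <<'E'
from h import *
for th,off in((161.6,.033),(161.6,.026),(160,.023),(157,.023),(154,.023),(151,.023)):
    print(th,end=" ");plan(*armpose(th,off),.098,th-90)
E
```

```text
clock: 3.38
eef_pos: [0.4861, -0.089, 0.0984]
tool_rot: [-0.001, 0.811, 0.585, 0.001]
force: [-0.4, -0.4, 1.4]
width: -0.0004
scene 492 centre [ 0.4287 -0.0238  0.046 ] rad 0.1636 ang 161.74
side 553 centre [ 0.4279 -0.0232  0.0465] rad 0.1645 ang 161.65
[ 0.48505727 -0.08894701  0.09756315]
scene 0.12 1 [ 0.484 -0.083] [ 0.484 -0.083]
scene 0.13 25 [ 0.475 -0.085] [ 0.5   -0.076]
scene 0.14 52 [ 0.473 -0.092] [ 0.501 -0.076]
scene 0.15 47 [ 0.474 -0.088] [ 0.502 -0.074]
scene 0.16 41 [ 0.476 -0.086] [ 0.502 -0.074]
scene 0.17 42 [ 0.474 -0.083] [ 0.504 -0.073]
scene 0.18 84 [ 0.464 -0.095] [ 0.505 -0.072]
scene 0.19 58 [ 0.468 -0.098] [ 0.502 -0.069]
side 0.12 2 [ 0.477 -0.093] [ 0.479 -0.088]
side 0.13 44 [ 0.473 -0.101] [ 0.495 -0.081]
side 0.14 67 [ 0.47  -0.101] [ 0.495 -0.076]
side 0.15 69 [ 0.47  -0.101] [ 0.498 -0.077]
side 0.16 49 [ 0.469 -0.103] [ 0.493 -0.085]
side 0.17 95 [ 0.465 -0.104] [ 0.503 -0.075]
side 0.18 97 [ 0.463 -0.105] [ 0.502 -0.072]
side 0.19 74 [ 0.465 -0.109] [ 0.494 -0.077]
161.6 delta [11.5  1.5 -0.4] dr [-0.004 -0.002  0.   ]
161.6 delta [18.5  1.5 -0.4] dr [-0.004 -0.002  0.   ]
160 delta [23.9  0.9 -0.4] dr [-0.004 -0.002  0.028]
157 delta [28.6 -0.1 -0.4] dr [-0.004 -0.002  0.081]
154 delta [33.3 -0.8 -0.4] dr [-0.004 -0.002  0.133]
151 delta [38.  -1.2 -0.3] dr [-0.004 -0.002  0.185]
```

```bash
python3 -m jog '{"delta_pos":[[6,1,5],[12,1,5],[18.5,1,5],[24,0.5,5],[28.5,0,5]],"dr":[[0,0,0],[0,0,0],[0,0,0],[0,0,0.028],[0,0,0.08]],"claw":[1,1,1,1,1]}'
python3 lens.py 110 210
python3 - <<'E'
from h import *
for th in(153,149,145,141,137):
    print(th,end=" ");plan(*armpose(th),.094,th-90)
E
```

```text
clock: 4.1
eef_pos: [0.4939, -0.0617, 0.0928]
tool_rot: [-0.002, 0.834, 0.551, -0.001]
force: [-1.6, -0.2, 0.6]
width: 0.0
scene 472 centre [ 0.4333 -0.0099  0.0457] rad 0.1641 ang 156.64
side 487 centre [ 0.433  -0.0077  0.0461] rad 0.1653 ang 155.97
153 delta [ 5.6 -1.3 -1.2] dr [-0.004 -0.002  0.07 ]
149 delta [11.9 -2.2 -1.1] dr [-0.004 -0.002  0.14 ]
145 delta [18.2 -2.8 -1.1] dr [-0.004 -0.002  0.209]
141 delta [24.6 -2.8 -1.1] dr [-0.004 -0.002  0.279]
137 delta [30.9 -2.5 -1.1] dr [-0.004 -0.001  0.349]
```

The arm moves with the finger as predicted (156.3°). I'll continue the arc.

```bash
python3 -m jog '{"delta_pos":[[5.5,-1,0],[12,-2.2,0],[18,-2.8,0],[24.5,-2.8,0],[31,-2.5,0]],"dr":[[0,0,0.07],[0,0,0.14],[0,0,0.21],[0,0,0.28],[0,0,0.35]],"claw":[1,1,1,1,1]}'
python3 lens.py 90 200
python3 - <<'E'
from h import *
for th in(134,130,126,122,119):
    print(th,end=" ");plan(*armpose(th),.093,th-90)
E
```

```text
clock: 4.82
eef_pos: [0.504, -0.032, 0.0929]
tool_rot: [-0.002, 0.918, 0.397, -0.001]
force: [0.6, -2.1, -1.2]
width: 0.0001
scene 546 centre [0.4646 0.0371 0.0458] rad 0.1638 ang 136.8
side 354 centre [0.4668 0.04   0.0466] rad 0.1642 ang 135.56
134 delta [ 3.8 -0.9  0.1] dr [-0.004 -0.001  0.052]
130 delta [10.1 -2.   0.1] dr [-0.004 -0.001  0.122]
126 delta [16.4 -2.6  0.2] dr [-0.004 -0.001  0.191]
122 delta [22.7 -2.8  0.2] dr [-0.004 -0.001  0.261]
119 delta [27.5 -2.7  0.2] dr [-0.004 -0.001  0.314]
```

```bash
python3 -m jog '{"delta_pos":[[4,-1,0],[10,-2,0],[16.5,-2.6,0],[22.7,-2.8,0],[27.5,-2.7,0]],"dr":[[0,0,0.052],[0,0,0.122],[0,0,0.19],[0,0,0.26],[0,0,0.31]],"claw":[1,1,1,1,1]}'
python3 lens.py 70 180
python3 - <<'E'
from h import *
for th in(117,115,113,111,109):
    print(th,end=" ");plan(*armpose(th),.093,th-90)
E
```

```text
clock: 5.55
eef_pos: [0.521, -0.0096, 0.0931]
tool_rot: [-0.002, 0.968, 0.252, -0.001]
force: [-0.8, -1.8, 0.1]
width: -0.0
scene 557 centre [0.5048 0.0691 0.046 ] rad 0.1645 ang 118.78
side 246 centre [0.5066 0.071  0.0464] rad 0.1653 ang 117.92
117 delta [ 2.9 -0.7  0.2] dr [-0.004 -0.     0.04 ]
115 delta [ 6.  -1.3  0.2] dr [-0.004 -0.     0.075]
113 delta [ 9.1 -1.8  0.2] dr [-0.004 -0.     0.11 ]
111 delta [12.3 -2.3  0.2] dr [-0.004 -0.     0.145]
109 delta [15.4 -2.5  0.2] dr [-0.004  0.     0.18 ]
```

```bash
python3 -m jog '{"delta_pos":[[3,-0.7,0],[6,-1.3,0],[9,-1.8,0],[12.3,-2.3,0],[15.4,-2.5,0]],"dr":[[0,0,0.04],[0,0,0.075],[0,0,0.11],[0,0,0.145],[0,0,0.18]],"claw":[1,1,1,1,1]}'
python3 lens.py 60 170
python3 - <<'E'
from h import *
p=manip.camera_params("side");im=np.load("d_side.npz")["im"]
u,v=proj(p,[.5434,.0861,.007])[0];print(u,v);r,c=int(v)-30,int(u)-40
print(r,c);cv2.imwrite("pics/hs.png",cv2.resize(im[r:r+60,c:c+80,::-1],None,fx=10,fy=10,interpolation=cv2.INTER_CUBIC))
for th in(108,107,106,105,104.3):
    print(th,end=" ");plan(*armpose(th),.093,th-90)
E
```

```text
clock: 6.28
eef_pos: [0.5338, 0.0007, 0.0932]
tool_rot: [-0.002, 0.986, 0.164, -0.001]
force: [-0.9, -0.6, 0.6]
width: -0.0002
scene 578 centre [0.5321 0.0812 0.046 ] rad 0.1646 ang 108.38
side 202 centre [0.5336 0.083  0.0462] rad 0.1658 ang 107.7
256.5694884316475 234.48930578791726
204 216
108 delta [ 0.9 -0.2  0.3] dr [-0.004 -0.     0.016]
107 delta [ 2.5 -0.6  0.3] dr [-0.004 -0.     0.034]
106 delta [ 4.  -0.9  0.3] dr [-0.004 -0.     0.051]
105 delta [ 5.6 -1.2  0.3] dr [-0.004 -0.     0.069]
104.3 delta [ 6.7 -1.4  0.3] dr [-0.004 -0.     0.081]
```

View pics/hs.png

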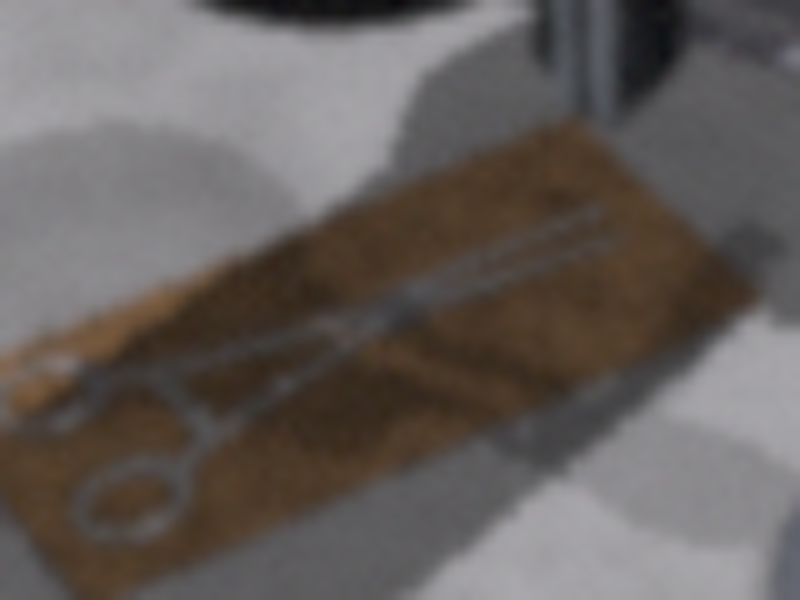

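The side crop shows the hinge at (403,307), which is pixel (255.85,234.25) and within 1 px of the scene estimate. I'll cross-check it against the forceps' length.

Run:
```python
from h import *
ps=manip.camera_params("scene");pd=manip.camera_params("side")
f=lambda L,s,c,r:[((x+.5)/s-.5+c,(y+.5)/s-.5+r) for x,y in L]
for p,L in((ps,f([(226,200),(131,132),(148,115),(411,288),(340,355)],5,220,240)),(pd,f([(403,307),(600,208),(614,236),(50,395),(132,500)],10,216,204))):
    P=atz(p,L,.007)[:,:2];h=P[0];t=P[1:3].mean(0);r=P[3:].mean(0);a=(t-r)/np.hypot(*(t-r))
    print("hinge",h.round(4),"tip",t.round(4),"rings",r.round(4),"axis",a.round(3),"h->t",((t-h)@a).round(4),"h->r",((h-r)@a).round(4))
    w=h-POST;print(" r",np.hypot(*w).round(4),"ang",np.degrees(np.arctan2(w[1],w[0])).round(2), "ringwidth",np.hypot(*(P[3]-P[4])).round(4))
```

```text
hinge [0.5439 0.0864] tip [0.5969 0.0749] rings [0.4618 0.1005] axis [ 0.983 -0.186] h->t 0.0542 h->r 0.0833
 r 0.1663 ang 103.95 ringwidth 0.0411
hinge [0.5427 0.0879] tip [0.5979 0.0781] rings [0.4608 0.0996] axis [ 0.988 -0.155] h->t 0.0561 h->r 0.0828
 r 0.1681 ang 104.22 ringwidth 0.0411
```

```bash
python3 -m jog '{"delta_pos":[[1.5,-0.4,0],[3,-0.7,0],[4.5,-1,0],[5.8,-1.2,0],[5.8,-1.2,0]],"dr":[[0,0,0.02],[0,0,0.035],[0,0,0.055],[0,0,0.07],[0,0,0.07]],"claw":[1,1,1,1,1]}'
python3 lens.py 60 160;python3 lens.py 60 160
```

```text
clock: 7.0
eef_pos: [0.5394, 0.0042, 0.0933]
tool_rot: [-0.002, 0.992, 0.13, -0.0]
force: [0.1, -0.4, 0.2]
width: -0.0002
scene 564 centre [0.544  0.0847 0.046 ] rad 0.1647 ang 104.06
side 186 centre [0.5437 0.086  0.0461] rad 0.166 ang 104.04
scene 565 centre [0.544  0.0848 0.046 ] rad 0.1647 ang 104.04
side 184 centre [0.5438 0.0861 0.0462] rad 0.166 ang 104.01
```

The lens is at 104.0° in both cameras, against a hinge at 104.1°, so it is centred within about 2 mm. I back off, raise, and go round to the lever's anticlockwise side.

```bash
python3 -m jog '{"delta_pos":[[-10,0,0],[-25,0,0],[-25,0,-25],[-25,0,-60],[-25,0,-90]],"dr":[[0,0,0],[0,0,0],[0,0,0],[0,0,0],[0,0,0]],"claw":[1,1,1,1,1]}'
python3 lens.py 60 160
python3 - <<'E'
from h import *
print(manip.observe()["joint_pos"].round(2))
for n in("scene","side"):
    D=np.load(f"d_{n}.npz");p=manip.camera_params(n);C=cloud(p,D["d"]).reshape(-1,3)
    w=C[:,:2]-POST;r=np.hypot(*w.T);m=(r>.03)&(r<.09)&(abs(C[:,2]-.18)<.01)&(w[:,0]>0)
    k=C[m];vt=np.linalg.svd(k[:,:2]-k[:,:2].mean(0))[2][0];print(n,len(k),k.mean(0).round(4),np.degrees(np.arctan(vt[1]/vt[0])),np.degrees(np.arctan2(*(k[:,:2].mean(0)-POST)[::-1])))
    t=(C[:,0]>.6)&(C[:,0]<.95)&(abs(C[:,1]+.03)<.25)&(C[:,2]>.06)&(r>.1)&(C[:,2]<.3);print(" tall stuff x,y,z",np.nanpercentile(C[t],[1,99],axis=0).round(3).tolist())
plan(.632,-.007,.183,112)
E
```

```text
clock: 7.82
eef_pos: [0.5143, -0.003, 0.1845]
tool_rot: [-0.002, 0.992, 0.13, -0.0]
force: [-0.1, -1.0, 0.2]
width: 0.0001
scene 531 centre [0.5439 0.0851 0.0458] rad 0.165 ang 104.07
side 247 centre [0.5432 0.0863 0.046 ] rad 0.1664 ang 104.18
[ 0.17  0.26 -0.31  1.86  0.09  1.03 -1.48]
scene 184 [ 0.6354 -0.0511  0.1813] 22.038580454137225 24.890560778044716
 tall stuff x,y,z [[0.705, -0.273, 0.062], [0.865, 0.216, 0.298]]
side 110 [ 0.636  -0.0551  0.182 ] 21.97396329826093 20.98252212960628
 tall stuff x,y,z [[0.698, -0.277, 0.063], [0.863, 0.21, 0.298]]
delta [110.7  33.7   4.1] dr [ 0.003 -0.006 -1.695]
```

```bash
python3 -m jog '{"delta_pos":[[10,2,0],[22,6,0],[34,10,0],[46,14,0],[58,18,0]],"dr":[[0,0,-0.17],[0,0,-0.34],[0,0,-0.51],[0,0,-0.68],[0,0,-0.85]],"claw":[1,1,1,1,1]}'
python3 -c "
from h import *
plan(.632,-.007,.183,112)"
```

```text
clock: 8.55
eef_pos: [0.5762, -0.0057, 0.1859]
tool_rot: [-0.001, 0.848, 0.529, 0.002]
force: [0.2, -0.7, 0.3]
width: -0.0002
delta [23.3 50.7  3.1] dr [ 0.003 -0.004 -0.839]
```

```bash
python3 -m jog '{"delta_pos":[[5,10,0],[10,21,1],[15,32,2],[20,42,3],[23.5,51,3]],"dr":[[0,0,-0.17],[0,0,-0.34],[0,0,-0.51],[0,0,-0.68],[0,0,-0.84]],"claw":[1,1,1,1,1]}'
cat >> h.py <<'E'
def levpose(deg,off=.017,r=.07):
    a=np.radians(deg);u=np.array([np.cos(a),np.sin(a)])
    return POST+r*u+off*np.array([-u[1],u[0]])
E
python3 lens.py 60 160; python3 tip.py | tail -8
python3 - <<'E'
from h import *
print(manip.observe()["joint_pos"].round(2))
plan(*levpose(22,.042),.134,112);plan(*levpose(22,.022),.134,112)
p=manip.camera_params("scene");im=np.load("d_scene.npz")["im"]
cv2.imwrite("pics/lev.png",cv2.resize(im[60:270,180:460,::-1],(800,600),interpolation=cv2.INTER_CUBIC))
E
```

```text
clock: 9.18
eef_pos: [0.6316, -0.0072, 0.1819]
tool_rot: [-0.0, 0.556, 0.831, 0.002]
force: [0.3, -0.1, 0.4]
width: 0.0
scene 564 centre [0.5439 0.085  0.0459] rad 0.165 ang 104.05
side 262 centre [0.543  0.0864 0.0458] rad 0.1666 ang 104.25
[ 0.6319212  -0.00746319  0.18182326]
[ 0.35  0.51 -0.6   1.57  0.3   1.15  0.08]
delta [-2.8  0.1 47.8] dr [ 0.003 -0.003  0.003]
delta [-22.8   0.1  47.8] dr [ 0.003 -0.003  0.003]
```

View pics/lev.png

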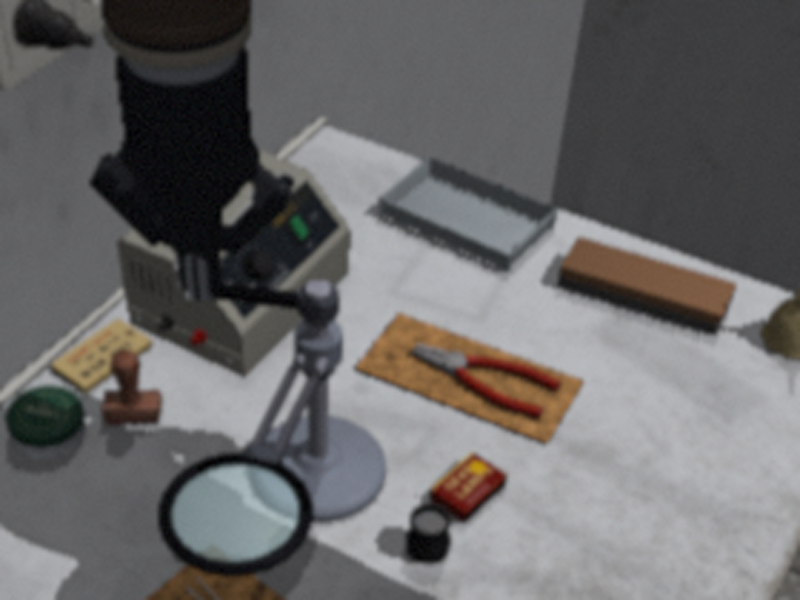

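The fingertips (195,295) are on the near (anticlockwise) side of the lever and above it. The lens stands over the forceps. I lower the finger and approach.

```bash
python3 -m jog '{"delta_pos":[[0,0,12],[0,0,32],[0,0,50],[-6,0,50],[-14,0,50]],"dr":[[0,0,0],[0,0,0],[0,0,0],[0,0,0],[0,0,0]],"claw":[1,1,1,1,1]}'
python3 - <<'E'
from h import *
for th in(22,18,13,8,3):
    print(th,end=" ");plan(*levpose(th),.132,th+90)
E
```

```text
clock: 9.9
eef_pos: [0.6377, -0.0206, 0.1319]
tool_rot: [-0.0, 0.558, 0.83, 0.002]
force: [0.8, -0.5, 0.1]
width: -0.0004
22 delta [-13.4  -0.2  -0.1] dr [ 0.003 -0.003  0.003]
18 delta [-18.3   0.8  -0.1] dr [ 0.003 -0.003  0.072]
13 delta [-24.5   1.6  -0.1] dr [ 0.003 -0.003  0.16 ]
8 delta [-30.8   1.8  -0.1] dr [ 0.003 -0.003  0.247]
3 delta [-37.1   1.5  -0.2] dr [ 0.003 -0.003  0.334]
```

```bash
python3 -m jog '{"delta_pos":[[-7,0,0],[-13,0,0],[-18,0.8,0],[-24.5,1.6,0],[-31,1.8,0]],"dr":[[0,0,0],[0,0,0],[0,0,0.07],[0,0,0.16],[0,0,0.25]],"claw":[1,1,1,1,1]}'
cat > lever.py <<'E'
from h import *
for n in("scene","side"):
    im,d=manip.camera(n);p=manip.camera_params(n);np.savez("d_"+n,im=im,d=d);C=cloud(p,d).reshape(-1,3)
    w=C[:,:2]-POST;r=np.hypot(*w.T);a=np.degrees(np.arctan2(w[:,1],w[:,0]))
    th=float(__import__("sys").argv[1]);ph=np.radians(th);s=-w[:,0]*np.sin(ph)+w[:,1]*np.cos(ph)
    m=(r>.025)&(r<.09)&(abs(C[:,2]-.181)<.005)&(abs(a-th)<35)&(s<.014)
    k=C[m];mm=k[:,:2].mean(0);vt=np.linalg.svd(k[:,:2]-mm)[2][0]
    print(n,len(k),"slope",np.degrees(np.arctan(vt[1]/vt[0])).round(1),"mean ang",np.degrees(np.arctan2(*(mm-POST)[::-1])).round(1))
E
python3 lever.py 8
python3 - <<'E'
from h import *
for th in(4,0,-5,-10,-15,-20):
    print(th,end=" ");plan(*levpose(th),.132,th+90)
E
```

```text
clock: 10.52
eef_pos: [0.6515, -0.0484, 0.1324]
tool_rot: [-0.0, 0.658, 0.753, 0.003]
force: [-0.2, 1.3, 1.3]
width: 0.0001
scene 112 slope 13.9 mean ang 12.1
side 165 slope 9.8 mean ang 7.3
4 delta [-4.   0.5  0.3] dr [ 0.003 -0.003  0.065]
0 delta [-9.   1.2  0.2] dr [ 0.003 -0.003  0.135]
-5 delta [-15.2   1.6   0.2] dr [ 0.003 -0.003  0.222]
-10 delta [-21.5   1.4   0.2] dr [ 0.003 -0.004  0.309]
-15 delta [-27.8   0.7   0.2] dr [ 0.003 -0.004  0.396]
-20 delta [-33.9  -0.5   0.2] dr [ 0.003 -0.004  0.484]
```

Lever follows (about 9°). I keep going.

```bash
python3 -m jog '{"delta_pos":[[-4,0.5,0],[-9,1.2,0],[-15,1.6,0],[-21.5,1.4,0],[-27.8,0.7,0]],"dr":[[0,0,0.065],[0,0,0.135],[0,0,0.22],[0,0,0.31],[0,0,0.396]],"claw":[1,1,1,1,1]}'
python3 lever.py -14
python3 - <<'E'
from h import *
for th in(-18,-22,-26,-29,-32):
    print(th,end=" ");plan(*levpose(th),.132,th+90)
E
```

```text
clock: 11.25
eef_pos: [0.6563, -0.0763, 0.1324]
tool_rot: [-0.0, 0.793, 0.609, 0.003]
force: [0.1, 1.5, -0.3]
width: 0.0002
scene 113 slope -13.6 mean ang -11.0
side 197 slope -11.1 mean ang -16.4
-18 delta [-3.1  0.6  0.3] dr [ 0.002 -0.004  0.053]
-22 delta [-8.   1.3  0.3] dr [ 0.002 -0.004  0.123]
-26 delta [-13.    1.7   0.3] dr [ 0.002 -0.004  0.193]
-29 delta [-16.8   1.8   0.3] dr [ 0.002 -0.004  0.245]
-32 delta [-20.6   1.7   0.3] dr [ 0.002 -0.004  0.297]
```

```bash
python3 -m jog '{"delta_pos":[[-3,0.6,0],[-8,1.3,0],[-13,1.7,0],[-17,1.8,0],[-20.6,1.7,0]],"dr":[[0,0,0.053],[0,0,0.12],[0,0,0.19],[0,0,0.245],[0,0,0.297]],"claw":[1,1,1,1,1]}'
python3 - <<'E'
from h import *
for th in(-33,-34,-35,-36,-37,-38,-40,-42,-44):
    print(th,end=" ");plan(*levpose(th),.132,th+90)
E
```

```text
clock: 11.98
eef_pos: [0.6527, -0.0972, 0.1324]
tool_rot: [-0.001, 0.874, 0.486, 0.003]
force: [0.2, 0.6, -0.3]
width: -0.0001
-33 delta [-1.8  0.3  0.4] dr [ 0.002 -0.005  0.02 ]
-34 delta [-3.   0.6  0.4] dr [ 0.001 -0.005  0.038]
-35 delta [-4.3  0.8  0.4] dr [ 0.001 -0.005  0.055]
-36 delta [-5.5  1.   0.4] dr [ 0.001 -0.005  0.073]
-37 delta [-6.8  1.2  0.4] dr [ 0.001 -0.005  0.09 ]
-38 delta [-8.   1.4  0.4] dr [ 0.001 -0.005  0.108]
-40 delta [-10.5   1.7   0.3] dr [ 0.001 -0.005  0.142]
-42 delta [-13.    1.9   0.3] dr [ 0.001 -0.005  0.177]
-44 delta [-15.5   2.    0.3] dr [ 0.001 -0.005  0.212]
```

```bash
python3 -m jog '{"delta_pos":[[-1.8,0.3,0],[-3,0.6,0],[-4.3,0.8,0]],"dr":[[0,0,0.02],[0,0,0.038],[0,0,0.055]],"claw":[1,1,1]}'
python3 lever.py -36
```

```text
clock: 12.35
eef_pos: [0.6512, -0.1011, 0.1325]
tool_rot: [-0.001, 0.887, 0.462, 0.003]
force: [1.0, 1.0, -0.1]
width: 0.0001
scene 106 slope -34.8 mean ang -31.9
side 206 slope -30.6 mean ang -36.2
```

```bash
python3 -m jog '{"delta_pos":[[-1.2,0.2,0],[-2,0.4,0]],"dr":[[0,0,0.018],[0,0,0.03]],"claw":[1,1]}'
python3 lever.py -37;python3 -c "
from h import *
s=manip.observe();print(s['eef_pos'],s['force'])"
```

```text
clock: 12.7
eef_pos: [0.6502, -0.1033, 0.1324]
tool_rot: [-0.001, 0.894, 0.448, 0.003]
force: [1.1, 0.4, 0.5]
width: 0.0003
scene 107 slope -37.8 mean ang -33.7
side 213 slope -31.4 mean ang -37.7
[ 0.65013455 -0.10340281  0.13242037] [ 0.73337633 -0.0198708  -0.2858878 ]
```

```bash
python3 -m jog '{"delta_pos":[[-1.2,0.2,0],[-2.4,0.4,0]],"dr":[[0,0,0.018],[0,0,0.035]],"claw":[1,1]}'
python3 -m jog '{"delta_pos":[[-1.2,0.2,0],[-2.4,0.4,0]],"dr":[[0,0,0.018],[0,0,0.035]],"claw":[1,1]}'
python3 lever.py -40
```

```text
clock: 13.05
eef_pos: [0.6491, -0.1056, 0.1324]
tool_rot: [-0.001, 0.902, 0.432, 0.003]
force: [0.9, 0.1, -0.4]
width: -0.0
clock: 13.3
eef_pos: [0.6478, -0.1079, 0.1325]
tool_rot: [-0.001, 0.91, 0.416, 0.003]
force: [1.1, 0.7, 0.4]
width: -0.0001
scene 108 slope -39.1 mean ang -37.4
side 225 slope -35.0 mean ang -42.1
```

```bash
python3 -m jog '{"delta_pos":[[-1.2,0.2,0],[-2.4,0.4,0]],"dr":[[0,0,0.018],[0,0,0.035]],"claw":[1,1]}' | grep -E "eef|force"
python3 lever.py -42
python3 -m jog '{"delta_pos":[[-1.2,0.2,0],[-1.8,0.3,0]],"dr":[[0,0,0.018],[0,0,0.026]],"claw":[1,1]}'| grep -E "eef|force"
python3 lever.py -43
```

```text
eef_pos: [0.6469, -0.1094, 0.1325]
force: [4.1, 2.4, -1.0]
scene 108 slope -41.2 mean ang -39.2
side 222 slope -37.7 mean ang -42.9
eef_pos: [0.6471, -0.1098, 0.1327]
force: [6.5, 3.8, -2.8]
scene 105 slope -41.2 mean ang -39.6
side 226 slope -37.4 mean ang -43.2
```

At the stop: the force rises to 7.5 N and the lever stays at about −41°. I retract without rubbing and check.

```bash
python3 -m jog '{"delta_pos":[[8,0,0],[28,0,0],[32,0,-20],[32,0,-60],[32,0,-90]],"dr":[[0,0,0],[0,0,0],[0,0,0],[0,0,0],[0,0,0]],"claw":[1,1,1,1,1]}'
python3 lever.py -41; python3 lens.py 60 160
python3 - <<'E'
from h import *
T=[]
im=np.load("d_scene.npz")["im"];cv2.imwrite("pics/end.png",cv2.resize(im[110:350,200:520,::-1],(800,600),interpolation=cv2.INTER_CUBIC))
E
```

```text
clock: 14.72
eef_pos: [0.6695, -0.0862, 0.2244]
tool_rot: [-0.001, 0.922, 0.388, 0.004]
force: [-0.4, 0.4, -0.6]
width: -0.0002
scene 118 slope -41.7 mean ang -39.9
side 193 slope -42.8 mean ang -44.9
scene 566 centre [0.544  0.0851 0.0458] rad 0.165 ang 104.04
side 259 centre [0.543  0.0863 0.0459] rad 0.1664 ang 104.25
```

View pics/end.png

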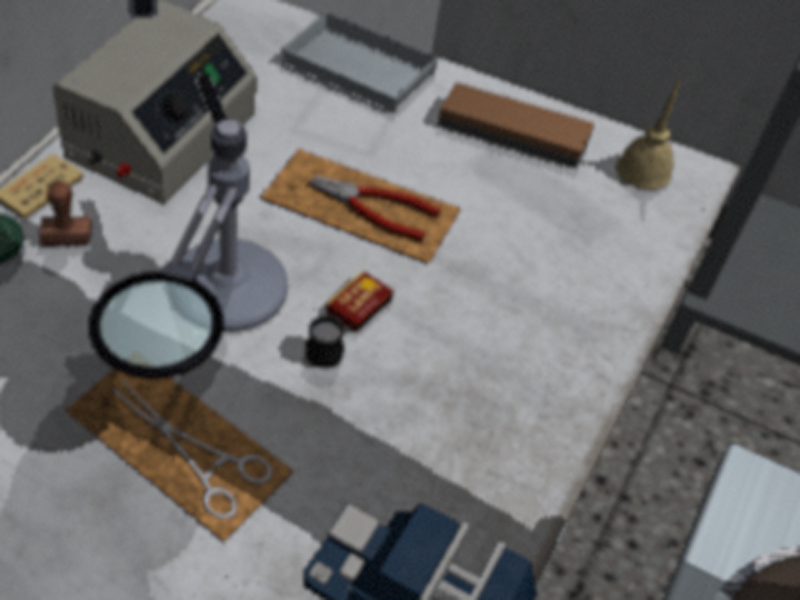

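```bash
python3 -c "
from plant import manip
print(manip.sign_off())"
```

```text
the job is handed in; nothing more can be done
None
```

I pushed the lens arm about 57° clockwise with the shut fingertips until the lens stood over the forceps hinge. Then I pushed the clamp lever clockwise to its stop, backed off, raised the arm clear and handed the job in at about 15 s.

**Lens:** after retracting, the two cameras put it at 104.0° and 104.3° about the post. They put the hinge at 104.0° and 104.2°. In position the two agree within about 2 mm, and the small rest is along the arm, which cannot be adjusted.

**Lever:** it turned from +22° to about −42°, roughly 1.1 rad. At the stop it no longer moved and the force rose to about 7.5 N. It stayed there after I let go, and the lens did not shift. The cameras disagreed by a few degrees on the lever's angle while I was pushing, so I took the force and standstill as the sign of the stop.

**Loose things:** in the last picture the forceps, pliers, loupe and matchbox lie where they were. I judged this by eye.

**Fingertip height:** the depth images showed the fingertips about 32 mm above the reported tool point. My first sweep therefore passed over the rods without moving the arm. I corrected the height from the images before pushing.

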